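# Put the finish tin away and shut the case

## Task

Stand the loose tin of wood finish down in the empty pocket of the bench-top case, then push the case's sliding door shut, through its stiff catch, until it is fully home against the frame with no gap left. Set the tin in gently, do not force or slam the door, and leave the other things on the bench where they are.

Things in the scene. Friction and masses are not known exactly. Their poses are not given: they have to be found in the camera images.
- tin: the loose tin of wood finish, standing upright on the bench to the left or right of the case: a plain cylinder 56 mm in diameter and 66 mm tall, aluminium with a paper band and a black lid 12 mm thick of the same diameter, 0.15 to 0.31 kg. Origin: centre of its underside, z up
- case: fixed plywood finish case, 176 mm deep (its x), 460 mm long (y), 94 mm high over its aluminium tracks; z up. Origin: in the bottom plane, mid-depth, 205 mm in +y from the frame's closing face. 140 mm clear between the long walls. Its -y half is the opening, with a plate with two round pockets in line along y; over its +y half lies a fixed panel 79 mm high, above which the door slides
- pocket (a point): centre of the floor of the empty pocket, the one next to the frame, 50 mm from the frame's closing face: a round hole 60.5 mm in diameter, 18 mm deep, with a 2 mm chamfer, its floor 9 mm above the bench. A seated tin's top is 6 mm below the door's underside; a tin not down in its pocket stops the door
- frame (a point): centre of the frame's closing face, 85 mm above the bench: the inner face of the end rail at the case's -y end (20 mm thick, top 93.5 mm high); its axes are the case's. The home door's leading edge meets it (pull point at y = 55 mm here) and is then rigid; over 25 N forces it. Two small sprung rubber buffers stand out of it by 8 mm and push back with up to 4 N together
- pull (a point): centre of the top of the sliding door's pull, a dark wooden batten 120 mm long (case x), 14 mm wide (y), 22 mm high, top 111 mm above the bench; the door top around it is at 89 mm. The door, 160 mm (x) by 215 mm (y) by 8 mm plywood, 0.3 to 0.65 kg, slides in the case's -y to close, up to 185 mm, with about 1.5 N of friction; its leading edge lies 55 mm to the -y side of this point
- tin_in: a second tin, the same in make and size, already seated in the pocket further from the frame; leave it there. Origin: centre of its underside
- bottle: amber glass bottle with a black cap, 44 mm in diameter, 85 mm tall, standing on the other side of the case from the loose tin. Origin: centre of its underside
- cup: cardboard cup, 72 mm across its rim, 85 mm tall, beyond the case. Origin: centre of its underside
- board: dark sample board lying flat beyond the case, 70 x 140 x 18 mm. Origin: centre of its underside
- catch (a point): brass spring-grip catch under the door, in the corner at the frame and the +x wall: a tongue under the door is pushed in between two sprung balls. It starts to grip about 10 mm before home; from about 6 mm open until home the whole push needed is some 11 to 17 N, a little more if pushed fast. It never draws the door in: a door left short stays ajar; a door pushed home is held there
Things that resemble listed ones, but are neither listed nor needed, are in the scene too. Leave any turquoise or yellow look-alike of the tin alone.

How it is judged (in metres and radians):
On the way, in this order (a step that is already met when the one before it is completed fails the run):
1. the tin stands seated in the empty pocket, let go, with the door still open (horizontal distance between tin and pocket below 0.005 m and z of tin in the frame of pocket below 0.003 m and angle between tin's own z axis and vertical below 0.06 rad and contact force between the fingers and tin below 0.05 N and y of pull in the frame of frame above 0.155 m), for 0.2 s.
2. the door is home against the frame (y of pull in the frame of frame below 0.0565 m), for 0.2 s.
At the end, for the whole second after the job is handed in: The door is closed to within 1.5 mm of the frame and stays so with nothing touching it; the tin stands upright (within 0.06 rad) on the floor of the pocket next to the frame, within 5 mm of its centre and 3 mm of its floor, at rest (y of pull in the frame of frame below 0.0565 m and horizontal distance between tin and pocket below 0.005 m and z of tin in the frame of pocket below 0.003 m and angle between tin's own z axis and vertical below 0.06 rad and linear speed of tin below 0.02 m/s).
It fails at once if the door is forced or slammed: pushed with more than 25 N (contact force between any of the fingers, the arm and door above 25 N).
It fails at once if the tin is dropped or jammed into the case: more than 40 N between tin and case (contact force between tin and case above 40 N).
It fails at once if the second tin is disturbed (moved more than 10 mm) (distance of tin_in from where it was at the start of the episode above 0.01 m).
It fails at once if the bottle, cup or sample board is moved by more than 15 mm (distance of any of bottle, cup, board from where it was at the start of the episode above 0.015 m).
It also fails if it takes over 64 s, if anything falls off the work surface, if the arm or the gripper's body presses on something with over 40 N, if the wrist force passes 120 N, or if a joint passes its speed limit or range.

## Robot

A 6-joint arm with a two-finger parallel gripper is mounted at the origin on the work surface. World frame = base frame: x ahead of the robot, y to its left, z up, the work surface at z = 0. Lengths are in mm, angles in rad, forces in N, time in s.
With the tool pointing down it reaches from about 300 to 875 mm from the base axis. Payload 4.2 kg.
Tool frame: the origin (TCP) lies on the mounting face of the last link; the fingertips stand 173 mm ahead of it and the grasp point (between the pads) lies 155 mm ahead of it; z points along the fingers, y is the line along which they close (so a half turn about z gives the same grasp; the last joint's range is limited). The gripper opens to 85 mm and grips with 20 to 120 N. Pads are 22 mm wide; open, the fingers measure 114 mm over their backs; the gripper's body (76 mm by 85 mm) begins 54 mm behind the grasp point. The pads swing forward as they close: fully open they stand 13 mm farther back than shut.
Start: joints at [1.314, 0.32, 1.565, -0, 1.257, -0.02], TCP at [134.888, 558.953, 404.738] pointing down, gripper open.
Joint ranges: [-3.11, 3.11], [-0.84, 2.01], [0.21, 2.61], [-1.34, 4.49], [0.05, 2.63], [-2.56, 2.56]. Speed limits (rad/s): [2.57, 2.57, 3.14, 3.14, 3.14, 3.14].

## Interface

Orientations are given as a unit quaternion [x, y, z, w].
In Python, from bench import env gives the robot as it stands.
- The arm moves only by the shell command python3 -m handwheel 'ROWS' [OPENING] [FORCE]. ROWS is JSON, a list of rows, each a list of 4 numbers: the shift along the tool's x, y, z in cm, then the turn about the tool's z in rad. In form: [[tx, ty, tz, yaw], ...]. A call has 1 to 10 rows; each row shifts and turns the commanded pose from where the row before left it, along the tool's axes as they then stand; what a row does not reach is not made up. A row lasts 1/8 s, in which the tool goes at most 62.5 mm and 10.7 degrees, less where a joint would pass 70% of its speed; a pose out of reach is approached as far as the arm can. A call with a gripper value outside its range is refused whole. OPENING is the closure, from 0 (fully open) to 1 (shut), set as the call begins (- or left out, the last holds). The fingers move at their own pace and stop on an object; FORCE is the grip in N (left out, the last holds). Time passes only in rows, so rows that do not move let the fingers close. It gives the time, the measured TCP pose, the force, the opening and the grip force at its end, in the units of the state.
- env.observe(): the state, without advancing time (a new reading comes with each control period).
- env.camera(name): name is "scene" or "top" or "wrist"; returns a dict with "pixels" (480x640x3 uint8, red, green, blue), "vfov" (degrees; the focal length in pixels is half the picture's height over the tangent of half this angle, whatever the lens; pixels are square), "cx", "cy" (the principal point, pixels), "R" (3x3) and "t" (3): a world point X has camera coordinates R X + t. Camera axes: x right, y down, z forward; pixel columns grow to the right and rows downward; lengths in mm; the calibration is good to about 2 mm. A picture is of the moment at which its call begins. There is no depth.
- env.job_done(): hands the job in; it is judged then, once.
The state is a dict: "time_s": time; "joint_pos": joint angles; "qd": joint speeds; "tau": joint torques, N m; "ee_pos": TCP position; "ee_rot": TCP orientation; "contact_force": force on the tool from outside, world axes, zero at the start; "ft_torque": the same for the moment, N m; "grip_width": opening from 0.0 (shut) to 1.0 (fully open); "finger_force": force on a finger pad.
Only numpy, scipy, OpenCV 4.12 (cv2) and the standard library are available. Lean on these libraries where they do the work, as an engineer would, in place of code of your own. Each camera call takes 0.05 s, during which the arm holds its last target. There are 200 camera calls.

## Working session

There is one attempt and no reset: what is moved stays moved. The work goes in short steps, Python scripts to look and compute and a shell command to move; the robot and the scene stay as the last step left them, time stands still between calls to the robot, and variables do not carry over. Pictures are saved under pics/ and viewed, at most 10 in all, crops included, and the job is handed in when it is done.

```bash
ls; mkdir -p pics; cat > h.py <<'E'
import numpy as np, cv2
from bench import env
def cam(n,save=None):
    c=env.camera(n); 
    if save: cv2.imwrite('pics/'+save,c['pixels'][:,:,::-1])
    c['f']=240/np.tan(np.radians(c['vfov'])/2); c['R']=np.array(c['R']);c['t']=np.array(c['t']);return c
def ray(c,u,v,z):
    o=-c['R'].T@c['t']; d=c['R'].T@np.array([(u-c['cx'])/c['f'],(v-c['cy'])/c['f'],1])
    return o+d*(z-o[2])/d[2]
def proj(c,X):
    p=c['R']@np.array(X)+c['t']; return c['f']*p[:2]/p[2]+[c['cx'],c['cy']]
E
python3 - <<'E'
from h import *
s=env.observe();print({k:np.round(v,3) for k,v in s.items()})
for n in('top','scene'):
    c=cam(n,n+'0.png');np.savez(n+'0.npz',**c);print(n,c['vfov'],c['cx'],c['cy'],-c['R'].T@c['t'])
    print(c['R'].round(3))
E
```

```text
pics
{'time_s': np.float64(0.0), 'joint_pos': array([ 1.314,  0.32 ,  1.566, -0.   ,  1.257, -0.02 ]), 'qd': array([ 0.   ,  0.001,  0.001, -0.001, -0.   , -0.001]), 'tau': array([ 2.0000e-03, -4.1552e+01, -2.3417e+01,  0.0000e+00,  8.0000e-03,
       -0.0000e+00]), 'ee_pos': array([134.884, 558.808, 403.879]), 'ee_rot': array([ 0.118,  0.993, -0.001, -0.   ]), 'contact_force': array([-0.549,  0.943,  0.256]), 'ft_torque': array([ 0.028, -0.027, -0.   ]), 'finger_force': np.float64(0.0), 'grip_width': np.float64(1.001)}
top 56.03301940428111 317.0649176186449 245.8572730921214 [ 423.5011005   -34.80095665 1239.80968276]
[[-0.015 -1.    -0.008]
 [-0.991  0.016 -0.134]
 [ 0.134  0.006 -0.991]]
scene 46.29628435384648 331.2776549629181 242.3038519791236 [1287.28201958 -671.96440466  696.1710596 ]
[[ 0.688  0.725 -0.026]
 [ 0.367 -0.379 -0.849]
 [-0.626  0.575 -0.527]]
```

View pics/top0.png

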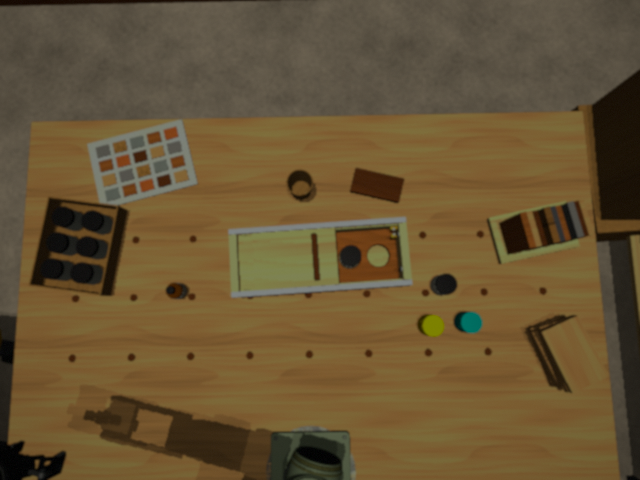

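View pics/scene0.png

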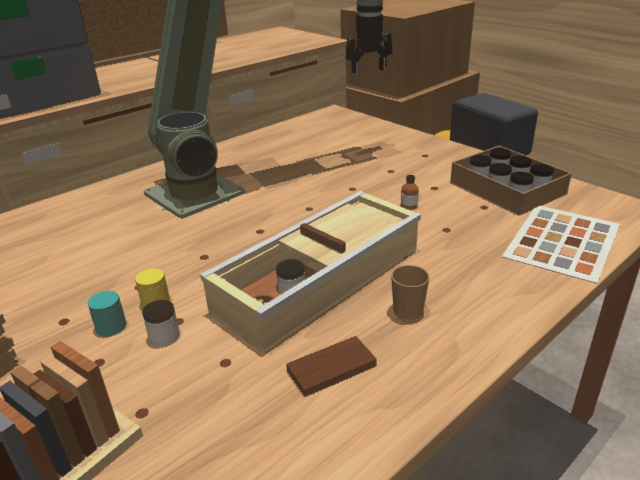

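Top view: the loose tin is the black lid at (444,284). Possible mix-ups are tin_in (350,256, in the case), yellow (432,325), turquoise (469,322) and the six dark lids in the crate (~(65,215)–(85,272)). The empty pocket is the light disc at (378,256), the pull the dark bar at (316,256), and the frame is at the right end (~(408,250)). Scene view: black lid with aluminium body at (161,323), which fits the description.

```bash
python3 - <<'E'
from h import *
c=dict(np.load('top0.npz'));s=dict(np.load('scene0.npz'))
im=c['pixels'];hsv=cv2.cvtColor(im,cv2.COLOR_RGB2HSV)
def blobs(m,x0,y0,x1,y1,mn=30):
    k=np.zeros(m.shape,np.uint8);k[y0:y1,x0:x1]=m[y0:y1,x0:x1]
    n,l,st,ce=cv2.connectedComponentsWithStats(k)
    return [(ce[i].round(1),st[i][:5]) for i in range(1,n) if st[i][4]>mn]
dark=((hsv[...,2]<60)*1).astype(np.uint8)
for b in blobs(dark,425,268,462,300):print('tin',b,ray(c,*b[0],66).round(1))
for b in blobs(dark,335,240,364,272):print('tin_in',b,ray(c,*b[0],75).round(1))
light=((hsv[...,2]>130)*1).astype(np.uint8)
for b in blobs(light,362,240,392,272):print('pocket',b,ray(c,*b[0],9).round(1))
pull=((hsv[...,2]<110)*1).astype(np.uint8)
for b in blobs(pull,305,228,325,285):print('pull',b,ray(c,*b[0],111).round(1))
# tracks: gray low-sat
tr=((hsv[...,1]<50)&(hsv[...,2]>110)).astype(np.uint8)
k=np.zeros_like(tr);k[210:305,220:420]=tr[210:305,220:420]
r=cv2.minAreaRect(cv2.findNonZero(k));print(r)
for p in cv2.boxPoints(r):print(p,ray(c,*p,94).round(1))
a=cv2.resize(im[205:310,220:470],None,fx=3.2,fy=3.2,interpolation=cv2.INTER_CUBIC)[:,:,::-1]
cv2.imwrite('pics/crop0.png',cv2.convertScaleAbs(a,alpha=1.3))
E
```

```text
tin (array([443.4, 284.1]), array([431, 274,  26,  21, 417], dtype=int32)) [ 476.8 -352.9   66. ]
tin_in (array([350. , 256.2]), array([340, 246,  21,  22, 369], dtype=int32)) [ 552.3 -112.3   75. ]
pull (array([315.1, 256.4]), array([310, 232,  11,  49, 358], dtype=int32)) [549.1 -22.1 111. ]
((318.8259582519531, 256.70050048828125), (68.45320129394531, 180.6094207763672), 85.96228790283203)
[226.33539 228.9175 ] [626.  206.1  94. ]
[406.49652 216.20023] [ 651.7 -259.4   94. ]
[411.31653 284.48352] [ 475.8 -264.3   94. ]
[231.1554  297.20078] [450.6 191.8  94. ]
```

View pics/crop0.png

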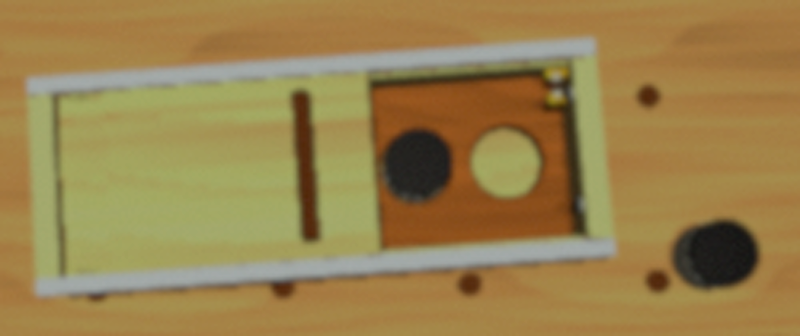

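The crop confirms it: black lid with aluminium edge at crop (724,253), i.e. px (446,284). Empty pocket at crop (506,162), px (378,256); catch at the upper right corner (556,88). I'm moving over the tin now, staying high.

```bash
python3 -m handwheel '[[-4.5,-2.9,0,0],[-4.5,-2.9,0,0],[-4.5,-2.9,0,0],[-4.5,-2.9,0,0],[-4.5,-2.9,0,0],[-4.5,-2.9,0,0],[-4.5,-2.9,0,0],[-4.5,-2.9,0,0]]' 0; python3 -m handwheel '[[-1.6,-4.8,0,0],[-1.6,-4.8,0,0],[-1.6,-4.8,0,0],[-1.6,-4.8,0,0],[-1.6,-4.8,0,0],[-1.6,-4.8,0,0],[-1.6,-4.8,0,0],[-1.6,-4.8,0,0],[-1.6,-4.8,0,0],[-1.6,-4.8,0,0]]'
cat >> h.py <<'E'
def go(x,y):  # tool-axis shift (cm) to bring TCP over x,y ; tool angle of y axis
    from scipy.spatial.transform import Rotation as Ro
    s=env.observe();M=Ro.from_quat(s['ee_rot']).as_matrix();p=np.array(s['ee_pos'])
    print('tcp',p.round(1),'yang',np.degrees(np.arctan2(M[1,1],M[0,1])).round(1),'tilt',np.round(M[:,2],3),'q',np.round(s['joint_pos'],2),'t',round(float(s['time_s']),2))
    print('shift cm',(M.T@np.array([x-p[0],y-p[1],0])/10).round(2))
E
python3 - <<'E'
from h import *
c=dict(np.load('top0.npz'))
for n,u,v,z in(('tin',446.3,284.1,66),('pock',378.1,255.6,9),('pock27',378.1,255.6,27),('tin_in',350.9,256.6,75),('yellow',432.5,325,66),('turq',469.5,322,66)):print(n,ray(c,u,v,z).round(1))
go(477,-356)
E
```

```text
time_s: 1.1
ee_pos: [431.3, 247.5, 404.5]
ee_rot: [0.118, 0.993, -0.0, -0.0]
contact_force: [0.5, 0.7, -0.5]
grip_width: 0.999
finger_force: 0.0
time_s: 2.35
ee_pos: [473.2, -256.9, 404.3]
ee_rot: [0.118, 0.993, 0.0, -0.0]
contact_force: [0.0, 1.2, 0.2]
grip_width: 0.998
finger_force: 0.0
tin [ 476.7 -360.4   66. ]
pock [ 560.  -193.8    9. ]
pock27 [ 558.  -191.4   27. ]
tin_in [ 551.2 -114.6   75. ]
yellow [ 372.8 -319.6   66. ]
turq [ 379.  -414.5   66. ]
tcp [ 473.2 -256.9  404.3] yang 76.4 tilt [-0.     0.001 -1.   ] q [-0.52  0.26  1.65  0.    1.23 -1.85] t 2.35
shift cm [-2.7  -9.55 -0.01]
```

```bash
python3 -m handwheel '[[-1.4,-4.9,0,0],[-1.4,-5.0,0,0],[0,0,5,0.16],[0,0,5,0.16],[0,0,0,0.16],[0,0,0,0.16],[0,0,0,0.16],[0,0,0,0.16],[0,0,0,0.16],[0,0,0,0.16]]'; python3 - <<'E'
from h import *
go(477,-360)
c=cam('wrist','w1.png');np.savez('w1.npz',**c);print(-c['R'].T@c['t'],proj(c,[477,-360,66]))
E
```

```text
time_s: 3.6
ee_pos: [477.2, -357.9, 304.1]
ee_rot: [0.69, 0.724, -0.0, -0.001]
contact_force: [0.1, 0.4, -0.3]
grip_width: 1.001
finger_force: 0.0
tcp [ 477.2 -357.9  304.1] yang 2.8 tilt [-0.001  0.001 -1.   ] q [-0.66  0.43  1.66  0.    1.05 -0.71] t 3.6
shift cm [-0.21 -0.03 -0.  ]
[ 473.81058866 -288.70587532  273.9787824 ] [315.47982904 251.75845422]
```

View pics/w1.png

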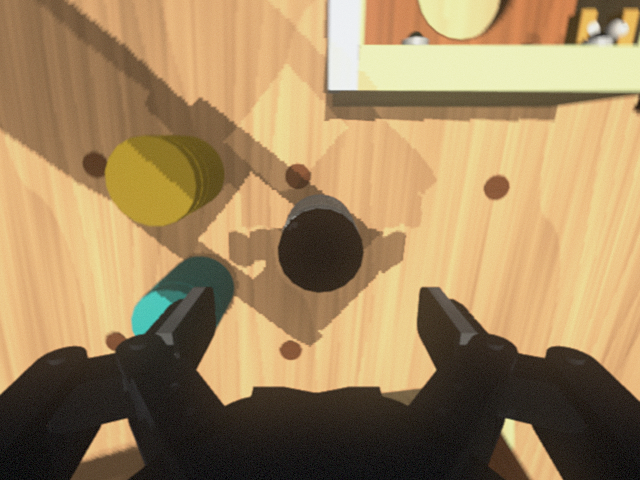

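The wrist view shows the black lid at (321,249), 84 px across, between the fingers. Yellow (152,180) and turquoise (165,300) are clear of the finger paths, and the case frame edge is nearly level at row 91.

```bash
python3 - <<'E'
from h import *
c=dict(np.load('w1.npz'))
p=ray(c,321,249,66);print('tin',p.round(1),'dia',(ray(c,363,249,66)-ray(c,279,249,66)).round(1))
a,b=ray(c,335,91,94),ray(c,335,43,93.5);print(a.round(1))
im=c['pixels'];g=cv2.cvtColor(im,cv2.COLOR_RGB2GRAY).astype(int)
P=[]
for u in range(380,630,10):
    col=np.diff(cv2.GaussianBlur(im[:,:,0],(1,5),0)[70:115,u].astype(int));P.append((u,70+np.argmin(col)))
P=np.array(P);m=np.abs(P[:,1]-np.median(P[:,1]))<6;k=np.polyfit(P[m,0],P[m,1],1);print(k,m.sum())
q0=ray(c,340,np.polyval(k,340),93.5);q1=ray(c,630,np.polyval(k,630),93.5);print(q0,q1,np.degrees(np.arctan2(*(q1-q0)[[1,0]])))
go(*p[:2])
E
```

```text
tin [ 480.5 -358.    66. ] dia [54.   2.7  0. ]
[ 482.1 -266.5   94. ]
[6.38461538e-03 8.72076923e+01] 25
[ 484.49115501 -265.60193742   93.5       ] [ 627.49135118 -259.34432079   93.5       ] 2.5056359582910215
tcp [ 477.2 -357.9  304.2] yang 2.6 tilt [-0.001  0.001 -1.   ] q [-0.66  0.43  1.66  0.    1.05 -0.71] t 3.65
shift cm [-0.02  0.32 -0.  ]
```

```bash
python3 -m handwheel '[[0,0.25,2,0],[0,0,2.5,0],[0,0,2.5,0],[0,0,2,0],[0,0,0.9,0],[0,0,0,0],[0,0,0,0]]' && python3 -m handwheel '[[0,0,0,0],[0,0,0,0],[0,0,0,0],[0,0,0,0],[0,0,0,0],[0,0,0,0],[0,0,0,0],[0,0,0,0]]' 1 40
```

```text
time_s: 4.53
ee_pos: [480.1, -358.0, 206.5]
ee_rot: [0.688, 0.726, 0.0, 0.001]
contact_force: [0.3, 0.3, 0.7]
grip_width: 0.998
finger_force: 0.0
time_s: 5.52
ee_pos: [480.0, -358.0, 206.5]
ee_rot: [0.688, 0.726, 0.0, 0.001]
contact_force: [-1.2, 1.1, 5.3]
grip_width: 0.645
finger_force: 43.2
```

```bash
python3 -m handwheel '[[0,0,-1,0],[0,0,-2,0],[0,0,-3,0],[0,0,-4,0],[0,0,-3,0],[2,1,0,0],[3,2,0,0],[3,2,0,0],[3,2,0,0],[2.6,1.8,0,0]]' && python3 -m handwheel '[[1.5,0,0,0],[1,0,0,0],[0,0,0,0],[0,0,0,0]]'; python3 - <<'E'
from h import *
go(559.8,-192.3);s=env.observe();print(s['grip_width'],s['finger_force'],s['contact_force'])
c=cam('wrist','w2.png');np.savez('w2.npz',**c)
print(proj(c,[559.8,-192.3,27]))
E
```

```text
time_s: 6.78
ee_pos: [560.6, -214.7, 333.7]
ee_rot: [0.687, 0.726, -0.0, -0.002]
contact_force: [-0.6, 0.1, -3.3]
grip_width: 0.642
finger_force: 43.2
time_s: 7.28
ee_pos: [558.7, -193.0, 335.7]
ee_rot: [0.688, 0.726, -0.0, 0.0]
contact_force: [-0.1, -0.2, -2.0]
grip_width: 0.643
finger_force: 43.3
tcp [ 558.7 -193.   335.7] yang 3.0 tilt [ 0. -0. -1.] q [-0.35  0.39  1.63 -0.    1.12 -0.4 ] t 7.28
shift cm [ 0.06  0.12 -0.  ]
0.6431537742993456 43.266640305519104 [-0.146047   -0.15601018 -1.96007422]
[317.09521181 221.12868052]
```

View pics/w2.png

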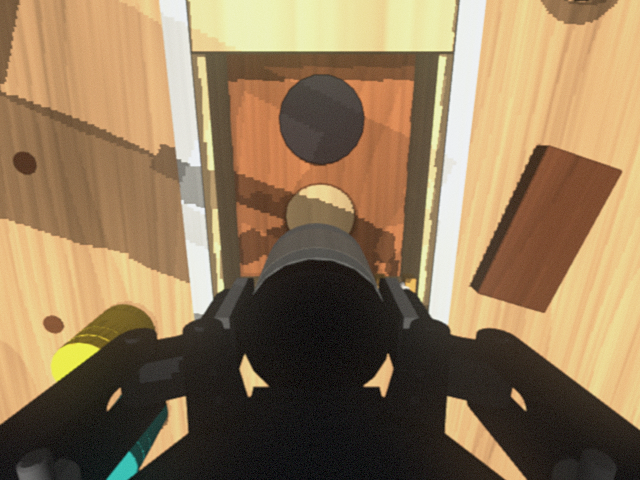

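The wrist view shows the tin held between the pads (lid about (317,325)), the empty pocket's light floor at (320,212) partly hidden by it, and the seated tin_in at (321,119). The door edge is at row 51. Next I'll fit the pocket, tin_in and held tin in this view.

```bash
python3 - <<'E'
from h import *
from scipy.optimize import least_squares
c=dict(np.load('w2.npz'));im=c['pixels'];hsv=cv2.cvtColor(im,cv2.COLOR_RGB2HSV);R,G,B=[im[...,i].astype(int) for i in range(3)]
def circ(pts,z,r=None):
    W=np.array([ray(c,u,v,z)[:2] for u,v in pts])
    f=lambda p:np.hypot(W[:,0]-p[0],W[:,1]-p[1])-(r or p[2])
    s=least_squares(f,[*W.mean(0),30],loss='soft_l1');return s.x.round(1),np.abs(s.fun).mean().round(2)
# pocket: light low-sat floor vs orange plate
m=((R-B<1.0*0.60*R)&(R>90)).astype(np.uint8);k=np.zeros_like(m);k[180:235,270:372]=m[180:235,270:372]
pts=[]
for v in range(196,222,2):
    x=np.where(k[v])[0]
    if len(x):pts+=[(x[0],v),(x[-1]+1,v)]
for u in range(300,345,4):
    y=np.where(k[:,u])[0]
    if len(y):pts.append((u,y[0]))
print(len(pts),pts[:4],pts[-3:]);print('pocket z25',circ(pts,25),circ(pts,25,30.25))
d=((im.max(2)<95)).astype(np.uint8);k=np.zeros_like(d);k[65:172,270:375]=d[65:172,270:375]
n,l,st,ce=cv2.connectedComponentsWithStats(k);i=1+np.argmax(st[1:,4]);print(st[i],ce[i])
cn=cv2.findContours((l==i).astype(np.uint8),0,1)[0][0][:,0];print('tin_in z75',circ(cn[::3],75),circ(cn[::3],75,28))
# held lid: row edges
g=cv2.GaussianBlur(im.max(2),(5,5),0);print(g[300:400:10,225:410:8])
E
```

```text
38 [(np.int64(270), 196), (np.int64(372), 196), (np.int64(270), 198), (np.int64(368), 198)] [(336, np.int64(181)), (340, np.int64(180)), (344, np.int64(182))]
pocket z25 (array([ 564. , -205.1,   48.1]), np.float64(1.97)) (array([ 564. , -186.2,   30. ]), np.float64(9.43))
[ 280   74   84   91 5953] [321.20527465 118.93146313]
tin_in z75 (array([ 557.9, -113.6,   27. ]), np.float64(0.27)) (array([ 557.9, -113.7,   30. ]), np.float64(0.99))
[[ 80  81  43  38  34  32  31  28  26  25  24  22  20  23  22  23  23  28
   28  32  34  41  79  63]
 [ 81  52  38  37  34  29  28  26  24  23  21  21  21  20  23  20  24  25
   30  31  32  36  72  79]
 [104  42  36  34  30  28  28  25  22  23  21  22  21  21  21  22  22  25
   25  32  33  34  43 101]
 [ 44  42  34  35  31  28  24  23  23  22  20  18  20  21  20  20  23  23
   25  27  30  31  38  40]
 [ 39  40  31  29  27  28  23  24  23  21  21  22  19  21  21  21  21  25
   26  28  27  29  35  38]
 [ 35  35  30  30  26  27  26  24  21  22  21  19  19  20  22  23  23  24
   25  26  28  30  32  34]
 [ 34  33  98  76  28  24  23  23  21  24  21  22  20  21  22  20  23  26
   26  27 145  30  32  34]
 [ 32  32 216 235  25  26  26  25  24  21  22  21  21  21  24  21  22  24
   25  75 233 104  32  31]
 [ 31  32  54 234 234  49  25  24  21  23  23  21  20  21  20  24  23  21
  116 233 233  30  30  31]
 [ 31  30  29 234  26  26  26  26  25  23  21  22  20  19  24  23  25  26
   25  28 207  30  29  30]]
```

```bash
cat >> h.py <<'E'
from scipy.optimize import least_squares
def circ(c,pts,z,r=None):
    W=np.array([ray(c,u,v,z)[:2] for u,v in pts])
    f=lambda p:np.hypot(W[:,0]-p[0],W[:,1]-p[1])-(r or p[2])
    s=least_squares(f,[*W.mean(0),30],loss='soft_l1');return s.x.round(1),np.abs(s.fun).mean().round(2)
E
python3 - <<'E'
from h import *
c=dict(np.load('w2.npz'));im=c['pixels']
print(im[[190,205,215]][:,[275,300,320,340,365]].tolist())
R,G=im[...,0].astype(float),im[...,1].astype(float)
m=(G/R>0.70).astype(np.uint8);k=np.zeros_like(m);k[178:228,270:372]=m[178:228,270:372]
k=cv2.morphologyEx(k,cv2.MORPH_OPEN,np.ones((3,3),np.uint8))
n,l,st,ce=cv2.connectedComponentsWithStats(k);i=1+np.argmax(st[1:,4]);print(st[i]);k=l==i
side=[];top=[]
for v in range(196,222,2):
    x=np.where(k[v])[0];side+=[(x[0],v),(x[-1]+1,v)]
for u in range(298,346,3): top.append((u,np.where(k[:,u])[0][0]))
print(side[::2],side[1::2],top)
for z in(9,25,27):print(z,circ(c,side+top,z),circ(c,side+top,z,30.25))
# held lid bottom edge (bright bench specks in v 370-400) and side edges in the specks
d=cv2.GaussianBlur(im.max(2),(3,3),0)
pts=[]
for v in range(362,385,2):
    r=d[v,225:410]; x=np.where(r>110)[0]+225
    a=x[x<300]; b=x[x>330]
    if len(a):pts.append((a[-1]+1,v))
    if len(b):pts.append((b[0],v))
print('lid',pts)
for z in(195,):print(circ(c,pts,z),circ(c,pts,z,28));print(proj(c,[560,-193,195]))
E
```

```text
[[[124, 79, 51], [168, 129, 86], [235, 212, 149], [176, 135, 91], [186, 116, 75]], [[101, 67, 43], [132, 109, 78], [137, 113, 81], [230, 198, 140], [182, 117, 71]], [[110, 71, 45], [135, 111, 83], [139, 116, 82], [128, 109, 76], [181, 114, 74]]]
[ 286  184   69   44 2560]
[(np.int64(293), 196), (np.int64(291), 198), (np.int64(289), 200), (np.int64(288), 202), (np.int64(287), 204), (np.int64(287), 206), (np.int64(286), 208), (np.int64(286), 210), (np.int64(286), 212), (np.int64(286), 214), (np.int64(286), 216), (np.int64(286), 218), (np.int64(286), 220)] [(np.int64(348), 196), (np.int64(350), 198), (np.int64(351), 200), (np.int64(352), 202), (np.int64(353), 204), (np.int64(354), 206), (np.int64(354), 208), (np.int64(355), 210), (np.int64(355), 212), (np.int64(355), 214), (np.int64(355), 216), (np.int64(355), 218), (np.int64(354), 220)] [(298, np.int64(192)), (301, np.int64(189)), (304, np.int64(188)), (307, np.int64(186)), (310, np.int64(185)), (313, np.int64(185)), (316, np.int64(184)), (319, np.int64(184)), (322, np.int64(184)), (325, np.int64(184)), (328, np.int64(185)), (331, np.i
[... 509 characters left out ...]
4), (np.int64(252), 366), (np.int64(381), 366), (np.int64(253), 368), (np.int64(380), 368), (np.int64(254), 370), (np.int64(378), 370), (np.int64(256), 372), (np.int64(377), 372), (np.int64(258), 374), (np.int64(376), 374), (np.int64(260), 376), (np.int64(374), 376), (np.int64(262), 378), (np.int64(372), 378), (np.int64(264), 380), (np.int64(369), 380), (np.int64(266), 382), (np.int64(367), 382), (np.int64(268), 384), (np.int64(364), 384)]
(array([ 559.2, -195.7,   27.2]), np.float64(0.1)) (array([ 559.1, -194.4,   30. ]), np.float64(0.15))
[319.27338211 332.33891182]<stdin>:5: RuntimeWarning: divide by zero encountered in divide
<stdin>:5: RuntimeWarning: invalid value encountered in divide
```

```bash
python3 -m handwheel '[[0.28,0.32,0,0],[0,0,2,0],[0,0,2.5,0],[0,0,2,0],[0,0,1.5,0],[0,0,0.5,0],[0,0,0,0],[0,0,0,0]]'; python3 - <<'E'
from h import *
go(562,-190)
c=cam('wrist','w3.png');np.savez('w3.npz',**c)
E
```

```text
time_s: 8.32
ee_pos: [562.4, -189.5, 251.5]
ee_rot: [0.688, 0.726, 0.0, 0.001]
contact_force: [0.4, 0.9, -2.2]
grip_width: 0.643
finger_force: 43.3
tcp [ 562.4 -189.5  251.5] yang 3.1 tilt [ 0.002 -0.    -1.   ] q [-0.34  0.48  1.73  0.    0.93 -0.4 ] t 8.32
shift cm [-0.05 -0.04 -0.  ]
```

View pics/w3.png

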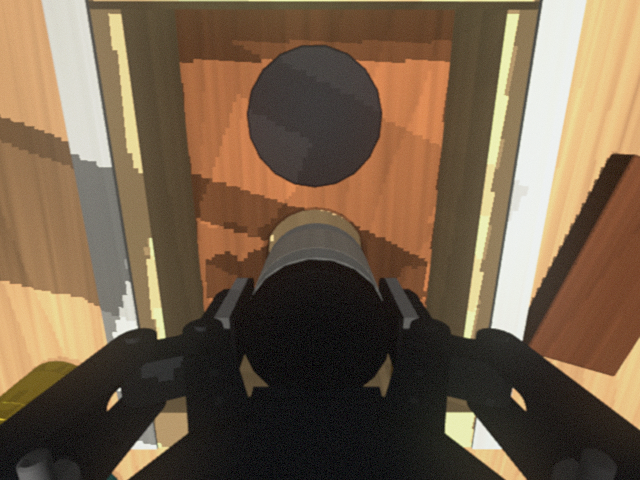

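Close view: the tin hangs over the pocket. The visible pocket arc runs from (270,240) over (316,209) to (361,240), and tin_in is at (315,116).

```bash
python3 - <<'E'
from h import *
c=dict(np.load('w3.npz'));im=c['pixels'];R,G=im[...,0].astype(float)+1,im[...,1].astype(float)
m=(G/R>0.70).astype(np.uint8)
arc=[]
for u in range(282,352,3):
    y=np.where(m[198:235,u])[0]; 
    if len(y):arc.append((u,198+y[0]))
for v in range(220,240,3):
    x=np.where(m[v,255:380])[0]+255; arc+=[(x[0],v),(x[-1]+1,v)]
print(arc[::4])
for z in(25,27):print('pocket',z,circ(c,arc,z),circ(c,arc,z,30.25))
d=(im.max(2)<95).astype(np.uint8);k=np.zeros_like(d);k[40:195,235:395]=d[40:195,235:395]
k=cv2.morphologyEx(k,cv2.MORPH_OPEN,np.ones((9,9),np.uint8))
n,l,st,ce=cv2.connectedComponentsWithStats(k);i=1+np.argmax(st[1:,4]);print(st[i])
cn=cv2.findContours((l==i).astype(np.uint8),0,1)[0][0][:,0];print('tin_in',circ(c,cn[::3],75))
d=cv2.GaussianBlur(im.max(2),(3,3),0);pts=[]
for v in range(364,385,2):
    x=np.where(d[v,225:410]>80)[0]+225;a=x[x<300];b=x[x>330]
    if len(a):pts.append((a[-1]+1,v))
    if len(b):pts.append((b[0],v))
print('lid',circ(c,pts,111),circ(c,pts,111,28),pts[::5])
E
```

```text
[(282, np.int64(221)), (294, np.int64(214)), (306, np.int64(210)), (318, np.int64(210)), (330, np.int64(211)), (342, np.int64(217)), (np.int64(283), 220), (np.int64(276), 226), (np.int64(272), 232), (np.int64(269), 238)]
pocket 25 (array([ 562.3, -192.2,   30.7]), np.float64(0.27)) (array([ 562.3, -191.6,   30. ]), np.float64(0.28))
pocket 27 (array([ 562.3, -191.5,   30.4]), np.float64(0.27)) (array([ 562.3, -191.3,   30. ]), np.float64(0.27))
[  248    45   133   141 14896]
tin_in (array([ 557.9, -113.5,   27.1]), np.float64(0.15))
lid (array([ 563. , -192.3,   27.7]), np.float64(0.12)) (array([ 563. , -191.8,   30. ]), np.float64(0.12)) [(np.int64(249), 364), (np.int64(381), 368), (np.int64(255), 374), (np.int64(374), 378), (np.int64(266), 384)]
```

```bash
python3 -m handwheel '[[0,-0.06,0.6,0],[0,0,0.5,0],[0,0,0.3,0],[0,0,0.2,0],[0,0,0.2,0],[0,0,0.2,0],[0,0,0.2,0],[0,0,0,0]]'
```

```text
time_s: 9.38
ee_pos: [561.4, -189.3, 228.5]
ee_rot: [0.688, 0.726, -0.0, -0.0]
contact_force: [0.1, -0.3, -4.0]
grip_width: 0.644
finger_force: 43.3
```

```bash
python3 -m handwheel '[[0,0,0.2,0],[0,0,0.2,0],[0,0,0.2,0],[0,0,0.15,0],[0,0,0.15,0],[0,0,0.1,0],[0,0,0.1,0],[0,0,0,0]]'
```

```text
time_s: 10.38
ee_pos: [561.4, -189.3, 217.6]
ee_rot: [0.688, 0.726, 0.0, -0.0]
contact_force: [0.7, -0.9, -2.6]
grip_width: 0.644
finger_force: 43.3
```

```bash
python3 -m handwheel '[[0,0,0.05,0],[0,0,0.05,0],[0,0,0.05,0],[0,0,0.05,0],[0,0,0,0]]'
```

```text
time_s: 11.0
ee_pos: [561.5, -189.4, 215.6]
ee_rot: [0.688, 0.726, 0.0, -0.0]
contact_force: [0.1, -0.7, -3.0]
grip_width: 0.645
finger_force: 43.3
```

```bash
python3 -m handwheel '[[0,0,0.05,0],[0,0,0.05,0],[0,0,0,0],[0,0,0,0]]'
```

```text
time_s: 11.5
ee_pos: [561.4, -189.3, 215.6]
ee_rot: [0.688, 0.726, 0.0, 0.0]
contact_force: [-2.4, 1.6, 5.5]
grip_width: 0.642
finger_force: 43.9
```

```bash
python3 -m handwheel '[[0,0,0,0],[0,0,0,0],[0,0,0,0],[0,0,0,0],[0,0,0,0],[0,0,-0.5,0],[0,0,-1.5,0],[0,0,-3,0],[0,0,-4,0],[0,0,-4,0]]' 0.08;  python3 - <<'E'
from h import *
go(560,-120)
c=cam('wrist','w4.png');np.savez('w4.npz',**c)
E
```

```text
time_s: 12.75
ee_pos: [561.3, -189.3, 347.1]
ee_rot: [0.688, 0.726, 0.0, 0.001]
contact_force: [0.4, -0.7, 0.7]
grip_width: 0.916
finger_force: 0.0
tcp [ 561.3 -189.3  347.1] yang 3.1 tilt [ 0.001 -0.    -1.   ] q [-0.34  0.39  1.61  0.    1.14 -0.4 ] t 12.75
shift cm [ 6.93  0.24 -0.  ]
```

View pics/w4.png

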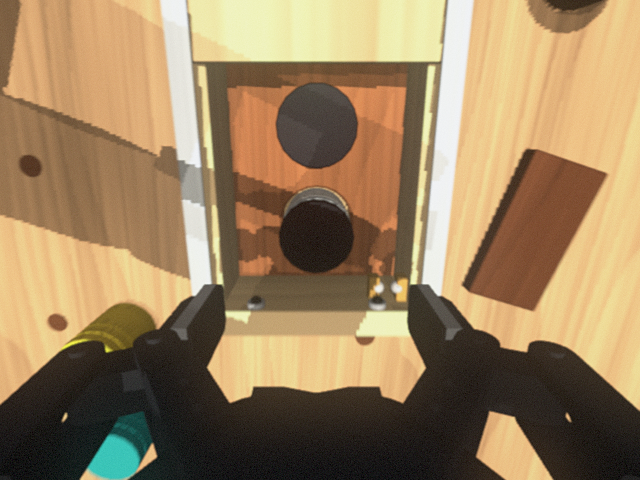

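The wrist view shows the tin standing in the pocket, lid at (316,235), tin_in at (317,125), door edge at row 62. I'll check the height from the lid size.

```bash
python3 - <<'E'
from h import *
c=dict(np.load('w4.npz'));im=c['pixels']
for n,(x0,y0,x1,y1),th in(('tin_in',(265,75,370,180),95),('tin',(270,190,362,278),40)):
    d=(cv2.GaussianBlur(im.max(2),(3,3),0)<th).astype(np.uint8);k=np.zeros_like(d);k[y0:y1,x0:x1]=d[y0:y1,x0:x1]
    k=cv2.morphologyEx(k,cv2.MORPH_OPEN,np.ones((9,9),np.uint8))
    _,l,st,ce=cv2.connectedComponentsWithStats(k);i=1+np.argmax(st[1:,4])
    cn=cv2.findContours((l==i).astype(np.uint8),0,1)[0][0][:,0];print(n,st[i],circ(c,cn[::3],75))
t=cam('top');np.savez('top2.npz',**t)
g=t['pixels'];k=((g.max(2)<110)).astype(np.uint8);q=np.zeros_like(k);q[228:285,305:326]=k[228:285,305:326]
ys,xs=np.nonzero(q);print('pull',xs.mean(),ys.mean(),len(xs),ray(t,xs.mean(),ys.mean(),111))
E
```

```text
tin_in [ 277   83   80   85 5299] (array([ 558. , -113.6,   26.9]), np.float64(0.25))
tin [ 299  231   43   37 1172] (array([ 564.6, -201.2,   14.4]), np.float64(1.65))
pull 315.15210355987057 256.3948220064725 309 [549.15878308 -22.24297706 111.        ]
```

```bash
python3 -m handwheel '[[3,0,0,0],[5,0,0,0],[5,0.1,0,0],[5,0,0,0],[3.2,0,0,0],[0,0,2.5,0],[0,0,2.5,0],[0,0,1.5,0],[0,0,0.9,0],[0,0,0,0]]' 1 40; python3 - <<'E'
from h import *
go(551,20)
c=dict(np.load('w4.npz'));d=c['pixels'].max(2);print(d[235,270:365:6],d[200:285:5,316])
c=cam('wrist','w5.png')
cv2.imwrite('pics/s5.png',cam('scene')['pixels'][120:400,180:480,::-1].repeat(2,0).repeat(2,1))
E
```

```text
time_s: 14.1
ee_pos: [551.1, 22.2, 270.5]
ee_rot: [0.688, 0.726, -0.0, -0.0]
contact_force: [0.6, -0.4, -0.2]
grip_width: 0.001
finger_force: 0.0
tcp [551.1  22.2 270.5] yang 3.1 tilt [-0.001  0.    -1.   ] q [ 0.02  0.4   1.81  0.    0.93 -0.03] t 14.1
shift cm [-0.22 -0.02 -0.  ]
[125 126  42  40  34  43  36  29  42  39  35  34  35  38  90  97] [ 61  42  46  42  42  35  37  42  35  33  41  34  34  32  44  94 100]
```

View pics/s5.png

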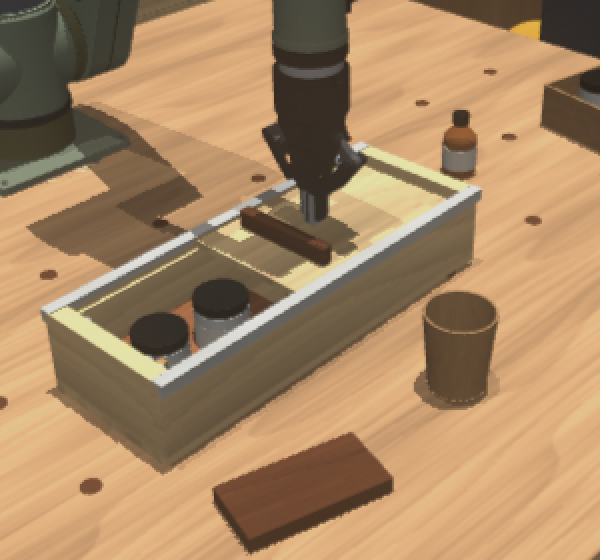

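The scene view shows both tins upright at the same height in the case, and the shut fingers standing behind (+y of) the pull. Now I'll push slowly.

```bash
python3 -m handwheel '[[-0.5,0,0,0],[-0.5,0,0,0],[-0.3,0,0,0],[-0.2,0,0,0],[-0.2,0,0,0],[-0.2,0,0,0],[-0.2,0,0,0],[-0.2,0,0,0],[-0.2,0,0,0],[-0.2,0,0,0]]'; python3 -m handwheel '[[-0.2,0,0,0],[-0.2,0,0,0],[-0.2,0,0,0],[-0.2,0,0,0],[-0.2,0,0,0],[-0.2,0,0,0]]'
```

```text
time_s: 15.45
ee_pos: [552.5, -4.6, 270.7]
ee_rot: [0.688, 0.726, 0.0, -0.0]
contact_force: [0.4, 1.5, 0.3]
grip_width: -0.001
finger_force: 0.8
time_s: 16.2
ee_pos: [553.1, -16.7, 270.7]
ee_rot: [0.688, 0.726, 0.0, -0.0]
contact_force: [0.6, 2.9, 1.0]
grip_width: 0.001
finger_force: 0.8
```

```bash
python3 -m handwheel '[[-0.3,0,0,0],[-0.4,0,0,0],[-0.5,0,0,0],[-0.5,0,0,0],[-0.5,0,0,0],[-0.5,0,0,0],[-0.5,0,0,0],[-0.5,0,0,0],[-0.5,0,0,0],[-0.5,0,0,0]]'; python3 -m handwheel '[[-0.5,0,0,0],[-0.5,0,0,0],[-0.5,0,0,0],[-0.5,0,0,0],[-0.5,0,0,0],[-0.5,0,0,0],[-0.5,0,0,0],[-0.5,0,0,0],[-0.5,0,0,0],[-0.5,0,0,0]]'; python3 -m handwheel '[[-0.5,0,0,0],[-0.5,0,0,0],[-0.5,0,0,0],[-0.4,0,0,0],[-0.3,0,0,0],[-0.3,0,0,0],[-0.2,0,0,0],[-0.2,0,0,0]]'; python3 - <<'E'
from h import *
go(561,-168)
t=cam('top');g=t['pixels'];k=(g.max(2)<110).astype(np.uint8)
q=np.zeros_like(k);q[220:290,350:398]=k[220:290,350:398]
n,l,st,ce=cv2.connectedComponentsWithStats(q)
for i in range(1,n):
    if st[i][4]>80:print(st[i],ce[i],ray(t,*ce[i],111))
cv2.imwrite('pics/t6.png',cv2.resize(g[200:310,220:450,::-1],None,fx=3.4,fy=3.4))
E
```

```text
time_s: 17.45
ee_pos: [555.7, -63.8, 270.7]
ee_rot: [0.688, 0.726, 0.0, -0.0]
contact_force: [-0.5, 1.6, 0.3]
grip_width: 0.002
finger_force: 1.0
time_s: 18.7
ee_pos: [558.4, -113.8, 270.7]
ee_rot: [0.688, 0.726, -0.0, -0.0]
contact_force: [0.1, 2.2, 0.4]
grip_width: -0.003
finger_force: 1.0
time_s: 19.7
ee_pos: [559.9, -142.5, 270.7]
ee_rot: [0.688, 0.726, 0.0, -0.0]
contact_force: [-1.6, 1.9, 1.2]
grip_width: -0.001
finger_force: 0.8
tcp [ 559.9 -142.5  270.7] yang 3.1 tilt [-0.  0. -1.] q [-0.27  0.44  1.75  0.    0.96 -0.32] t 19.7
shift cm [-2.55 -0.03 -0.  ]
[ 350  220   48   70 3231] [373.35623646 253.75363665] [ 553.54917832 -168.8111731   111.        ]
```

View pics/t6.png

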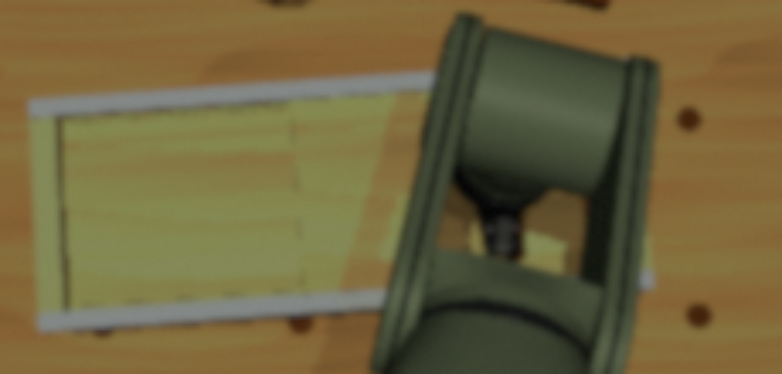

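The arm hides the pull in the top view; the door's rear edge shows at crop x≈297, so it has followed. From here I'll go by force in small steps.

```bash
python3 -m handwheel '[[-0.15,0,0,0],[-0.15,0,0,0],[-0.15,0,0,0],[-0.15,0,0,0],[-0.15,0,0,0],[-0.1,0,0,0],[-0.1,0,0,0],[-0.1,0,0,0],[-0.1,0,0,0]]'; python3 -m handwheel '[[-0.1,0,0,0],[-0.1,0,0,0],[-0.1,0,0,0],[-0.1,0,0,0]]'
```

```text
time_s: 20.88
ee_pos: [560.5, -153.9, 270.7]
ee_rot: [0.688, 0.726, 0.0, -0.0]
contact_force: [0.1, 1.1, 0.5]
grip_width: -0.001
finger_force: 0.8
time_s: 21.38
ee_pos: [560.8, -157.9, 270.6]
ee_rot: [0.688, 0.726, 0.0, -0.0]
contact_force: [-0.5, 1.0, -0.0]
grip_width: -0.002
finger_force: 0.8
```

```bash
python3 -m handwheel '[[-0.1,0,0,0],[-0.1,0,0,0],[-0.05,0,0,0],[-0.05,0,0,0]]'; python3 -m handwheel '[[-0.05,0,0,0],[-0.05,0,0,0],[-0.05,0,0,0],[-0.05,0,0,0]]'; python3 -m handwheel '[[-0.05,0,0,0],[-0.05,0,0,0],[-0.05,0,0,0]]'
```

```text
time_s: 21.88
ee_pos: [560.9, -160.3, 270.7]
ee_rot: [0.688, 0.726, 0.0, -0.001]
contact_force: [-1.2, 5.6, 1.3]
grip_width: 0.003
finger_force: 3.0
time_s: 22.38
ee_pos: [561.0, -161.5, 270.7]
ee_rot: [0.688, 0.726, 0.001, -0.001]
contact_force: [0.2, 10.1, 1.1]
grip_width: 0.003
finger_force: 4.9
time_s: 22.75
ee_pos: [561.1, -162.3, 270.7]
ee_rot: [0.688, 0.725, 0.002, -0.002]
contact_force: [-0.4, 13.3, 1.6]
grip_width: -0.002
finger_force: 6.5
```

```bash
python3 -m handwheel '[[-0.05,0,0,0],[-0.05,0,0,0]]'; python3 -m handwheel '[[-0.05,0,0,0],[-0.05,0,0,0]]';python3 -m handwheel '[[-0.05,0,0,0],[-0.05,0,0,0]]'
```

```text
time_s: 23.0
ee_pos: [561.1, -162.9, 270.7]
ee_rot: [0.688, 0.725, 0.002, -0.003]
contact_force: [-0.1, 14.2, 1.9]
grip_width: 0.001
finger_force: 7.5
time_s: 23.25
ee_pos: [561.1, -163.8, 270.7]
ee_rot: [0.688, 0.725, 0.002, -0.003]
contact_force: [-0.2, 14.2, 3.0]
grip_width: 0.0
finger_force: 7.1
time_s: 23.5
ee_pos: [561.2, -164.8, 270.7]
ee_rot: [0.688, 0.725, 0.002, -0.003]
contact_force: [-0.2, 13.8, 2.9]
grip_width: -0.003
finger_force: 7.0
```

Plateau at about 14 N. I'll go on gently until the force rises, which means home.

```bash
python3 -m handwheel '[[-0.05,0,0,0],[-0.05,0,0,0]]'; python3 -m handwheel '[[-0.05,0,0,0],[-0.05,0,0,0]]';python3 -m handwheel '[[-0.05,0,0,0]]'
```

```text
time_s: 23.75
ee_pos: [561.3, -165.8, 270.7]
ee_rot: [0.688, 0.725, 0.002, -0.003]
contact_force: [0.4, 14.8, 3.3]
grip_width: -0.0
finger_force: 7.0
time_s: 24.0
ee_pos: [561.3, -166.8, 270.7]
ee_rot: [0.688, 0.725, 0.002, -0.003]
contact_force: [0.0, 14.7, 2.5]
grip_width: 0.006
finger_force: 6.9
time_s: 24.12
ee_pos: [561.3, -167.2, 270.7]
ee_rot: [0.688, 0.725, 0.002, -0.003]
contact_force: [0.2, 14.5, 2.9]
grip_width: 0.001
finger_force: 7.2
```

```bash
python3 -m handwheel '[[-0.05,0,0,0]]'; python3 -m handwheel '[[-0.05,0,0,0]]';python3 -m handwheel '[[-0.05,0,0,0]]'
```

```text
time_s: 24.25
ee_pos: [561.4, -167.7, 270.7]
ee_rot: [0.688, 0.725, 0.002, -0.003]
contact_force: [0.1, 15.4, 3.3]
grip_width: -0.001
finger_force: 7.5
time_s: 24.38
ee_pos: [561.4, -168.2, 270.7]
ee_rot: [0.688, 0.725, 0.002, -0.003]
contact_force: [-0.2, 15.4, 3.2]
grip_width: -0.001
finger_force: 7.7
time_s: 24.5
ee_pos: [561.4, -168.6, 270.7]
ee_rot: [0.688, 0.725, 0.002, -0.003]
contact_force: [-0.6, 14.4, 2.4]
grip_width: -0.001
finger_force: 7.7
```

```bash
python3 -m handwheel '[[-0.05,0,0,0]]'; python3 -m handwheel '[[-0.05,0,0,0]]'
```

```text
time_s: 24.62
ee_pos: [561.5, -169.1, 270.7]
ee_rot: [0.688, 0.725, 0.002, -0.003]
contact_force: [-0.3, 16.2, 1.5]
grip_width: -0.006
finger_force: 7.7
time_s: 24.75
ee_pos: [561.5, -169.5, 270.7]
ee_rot: [0.688, 0.725, 0.002, -0.003]
contact_force: [0.1, 14.7, 3.4]
grip_width: 0.002
finger_force: 7.7
```

```bash
python3 -m handwheel '[[-0.05,0,0,0]]'
```

```text
time_s: 24.88
ee_pos: [561.5, -170.0, 270.7]
ee_rot: [0.688, 0.725, 0.002, -0.003]
contact_force: [-0.4, 15.7, 3.5]
grip_width: -0.001
finger_force: 7.8
```

```bash
python3 -m handwheel '[[-0.05,0,0,0]]'|sed -n '2p;4p'; python3 -m handwheel '[[-0.05,0,0,0]]'|sed -n '2p;4p'
```

```text
ee_pos: [561.5, -170.4, 270.7]
contact_force: [-0.2, 16.5, 2.5]
ee_pos: [561.5, -170.6, 270.7]
contact_force: [-0.9, 19.7, 3.6]
```

```bash
python3 -m handwheel '[[-0.05,0,0,0]]'|sed -n '2p;4p'
```

```text
ee_pos: [561.6, -170.8, 270.7]
contact_force: [0.2, 20.6, 4.4]
```

The force rises and motion stops at -170.8, so the door is home. I'll ease off, retreat and check.

```bash
python3 -m handwheel '[[0,0,0,0],[0.1,0,0,0],[0.3,0,0,0],[0.5,0,0,0],[1.5,0,0,0],[0,0,-3,0],[0,0,-5,0],[0,0,-5,0],[4,0,0,0],[0,0,0,0]]'; python3 - <<'E'
from h import *
go(560,-120)
c=cam('wrist','w7.png')
E
```

```text
time_s: 26.5
ee_pos: [557.9, -108.5, 401.6]
ee_rot: [0.687, 0.727, 0.0, 0.001]
contact_force: [0.3, 0.2, 1.0]
grip_width: -0.002
finger_force: 0.0
tcp [ 557.9 -108.5  401.6] yang 3.2 tilt [ 0.002 -0.    -1.   ] q [-0.21  0.31  1.59  0.    1.24 -0.27] t 26.5
shift cm [-1.16  0.15  0.  ]
```

View pics/w7.png

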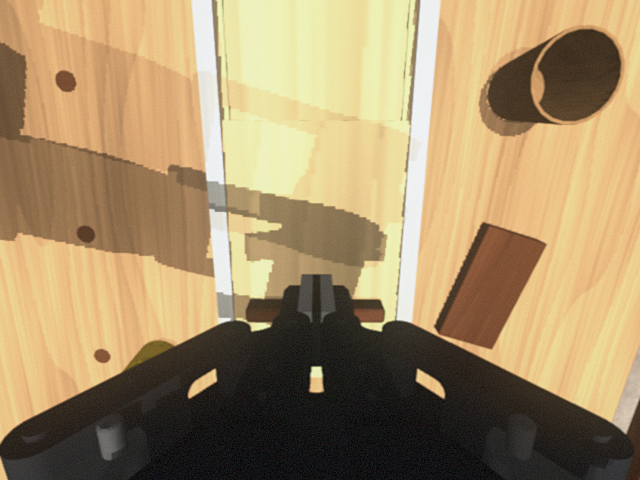

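The view shows the door closed up to beneath the gripper, rear edge at row 121; the fingers hide the pull and the frame gap. I'll shift along and measure the joint numerically.

```bash
python3 -m handwheel '[[-4,0,0,0],[-5,0,0,0],[-5,0,0,0],[-5,0,0,0],[-1,0,0,0],[0,0,0,0],[0,0,0,0]]' |sed -n '1,2p'; python3 - <<'E'
from h import *
c=cam('wrist','w8.png');im=c['pixels']
for s in(-45,-10,30,50):   # columns across case x
    base=np.array([559.7+s,-192.3+.055*s,0])
    print('s',s)
    d=np.array([-.0545,.9985,0]);row=[]
    for a in np.arange(-76,16,2):
        X=base+d*a;X[2]=93 if a<-50 else 89
        u,v=proj(c,X).round().astype(int)
        row.append(int(im[v,u].max()) if 0<=v<480 and 0<=u<640 else -1)
    print(row)
E
```

```text
time_s: 27.42
ee_pos: [569.0, -309.1, 400.5]
s -45
[141, 147, 141, 162, 204, 202, 240, 242, 242, 243, 243, 242, 242, 244, 208, 210, 236, 244, 242, 242, 242, 243, 242, 242, 243, 242, 243, 243, 242, 242, 241, 242, 243, 243, 242, 243, 235, 198, 76, 83, 119, 129, 135, 126, 124, 119]
s -10
[241, 239, 234, 203, 244, 243, 243, 242, 244, 242, 242, 240, 242, 240, 240, 242, 243, 243, 242, 241, 243, 242, 242, 243, 241, 241, 243, 240, 240, 240, 238, 241, 239, 239, 240, 238, 233, 158, 78, 80, 120, 135, 151, 145, 137, 140]
s 30
[226, 231, 231, 163, 243, 240, 240, 239, 240, 241, 242, 240, 241, 237, 231, 230, 231, 230, 229, 229, 229, 226, 228, 229, 229, 227, 229, 239, 239, 240, 237, 241, 239, 237, 238, 240, 232, 166, 81, 79, 124, 146, 147, 145, 144, 142]
s 50
[228, 230, 229, 160, 242, 239, 241, 241, 239, 240, 241, 239, 242, 240, 189, 214, 240, 241, 240, 239, 239, 239, 242, 241, 241, 241, 241, 241, 241, 241, 240, 241, 241, 241, 241, 241, 244, 189, 77, 92, 115, 145, 149, 144, 145, 139]
```

```bash
python3 -c "
from bench import env
print(env.job_done())"
```

```text
the job is handed in; nothing more can be done
None
```

I seated the tin in the empty pocket and pushed the door home through the catch at about 15 N (21 N at most against the frame). No gap showed at the frame afterwards. I touched nothing else on the bench, and handed the job in at about 27 s; no verdict came back.

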